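# Square up the cake boards and gauge the stack

### The arm

A 6-joint arm with a two-finger parallel gripper is mounted at the origin on a cart in front of the work surface, level with it; the furniture and walls round the work are solid. World frame = base frame: x ahead of the robot, y to its left, z up, the work surface at z = 0. Lengths are in mm, angles in rad, forces in N, time in s.
With the tool pointing down it reaches from about 300 to 775 mm from the base axis. Payload 14.6 kg.
Tool frame: the origin (TCP) lies between the finger pads; the fingertips stand 19 mm ahead of it and the grasp point (between the pads) is the TCP; z points along the fingers, y is the line along which they close (so a half turn about z gives the same grasp; the last joint's range is limited). The gripper opens to 94 mm and grips with 3 to 60 N. Pads are 16 mm wide; open, the fingers measure 119 mm over their backs; the gripper's body (75 mm by 177 mm) begins 78 mm behind the grasp point.
Start: joints at [1.079, 0.3, 1.521, -0, 1.321, -0.067], TCP at [226.672, 501.108, 224.446] pointing down, gripper open.
Joint ranges: [-3.03, 3.03], [-0.79, 2.21], [0.23, 2.52], [-1.04, 4.18], [0, 3.07], [-2.55, 2.55]. Speed limits (rad/s): [2.22, 2.22, 2.57, 3.14, 3.14, 3.14].

### API

Orientations are given as [roll, pitch, yaw] about the fixed x, y, z axes, in that order (R = Rz(yaw) Ry(pitch) Rx(roll)).
In Python, from cell import monitor, imaging, job, find_in, trace gives the robot as it stands. The module is installed in compiled form; this text tells all that it offers.
- The arm moves only by the tool arm_command, never from a script. Its argument "steps" is a list of rows, each a list of 5 numbers: the opening, from 0 (shut) to 1 (fully open), then the shift along the tool's x, y, z in mm, then the turn about the tool's z in degrees. In form: [[gripper, dx, dy, dz, turn], ...]. A call has 1 to 20 rows; each row is the pose to reach, as a shift and turn from the pose commanded when the call began, along the tool's axes at that moment; what a row does not reach only later rows make up. A row lasts 1/8 s, in which the tool goes at most 62.5 mm and 10.7 degrees, less where a joint would pass 70% of its speed; a pose out of reach is approached as far as the arm can. A call with a gripper value outside its range is refused whole. The fingers move at their own pace and stop on an object; "force" is the grip in N (left out, the last holds). Time passes only in rows, so rows that repeat a pose let the fingers close. It gives the time, the measured TCP pose, the force, the opening and the grip force at its end, in the units of the state.
- monitor.read_state(): the state, without advancing time (a new reading comes with each control period).
- imaging.camera(name): name is "scene" or "top" or "wrist"; returns a dict with "img" (400x640x3 uint8, red, green, blue), "mtx" (3x3 intrinsics, pixels), "view" (4x4, takes a point from world to camera coordinates). Camera axes: x right, y down, z forward; pixel columns grow to the right and rows downward; lengths in mm; the calibration is good to about 2 mm. A picture is of the moment at which its call begins. There is no depth.
- job.sign_off(): hands the job in; it is judged then, once.
Trained networks look in a picture, given as the dict that the camera call returned (one of the last four; its "shot" number tells which), for a name from the list of things; names that differ only in an ending like _2 or _b are one class to them, and where a whole thing is asked for, a point or a joint stands for the part that bears it (a point fixed in the world has none). Each returns a list of dicts, best first, with "p" (0 to 1); they miss things now and then, are a little off and sometimes report something else, mostly with a low value. They report only what shows in the picture. A call takes as long as a camera call. They do not tell look-alikes from the thing itself.
- find_in(picture, target): "rect" ([centre column, centre row, width, height] in pixels, round what is visible of it).
- trace(picture, target): "region" (400x640 bool, what is visible of it) and "rect" ([centre column, centre row, width, height] in pixels, round what is visible of it).
The state is a dict: "clock": time; "joints": joint angles; "qd": joint speeds; "effort": joint torques, N m; "eef_pos": TCP position; "eef_rot": TCP orientation; "wrist_force": force on the tool from outside, world axes, zero at the start; "moment": the same for the moment, N m; "finger_gap": finger opening in mm; "finger_force": force on a finger pad.
Only numpy, scipy, OpenCV 4.12 (cv2) and the standard library are available. Lean on these libraries where they do the work, as an engineer would, in place of code of your own. Each camera call takes 0.05 s, during which the arm holds its last target. There are 200 camera calls.

### The job

Three cake boards lie untidily on one another in the steel corner tray: leaving them stacked, tap them with the fingers against the tray's two walls until all their edges are flush and the stack sits fully home in the corner. Then take the plunger gauge out of its stand and hold it upright with its tip inside the ring marked on the top board, pressing lightly so that the spring plunger is about half way in and never bottoms out. Finish while holding it there, still gripped and pressing, and leave everything else where it is.

Things in the scene. Friction and masses are not known exactly. Their poses are not given: they have to be found in the camera images.
- tray: Steel corner tray fixed to the worktop: 4 mm base, two 8 mm walls with tops 30 mm above the worktop. Origin: on the worktop under the centre of the stack when home. +x: to the far wall (inner face x = 45 mm); +y: to the wall on the robot's left (inner face y = 55 mm); z up. Base ends at x = -92, y = -102 mm; these sides are open. Boards start 10 to 26 mm short of each wall, up to 0.12 rad askew.
- board_low: Bottom cake board: plain plywood, 90 mm (its x) by 110 mm (its y) by 8 mm thick, sealed and smooth (slides easily, friction about 0.3), 100 g, loose. Origin: centre of its underside. When home its origin is over the tray's origin, 4 mm above the worktop, and its axes are parallel to the tray's.
- board_mid: Middle cake board, same size and origin; when home its origin is 12 mm above the worktop.
- board_top: Top cake board, same size and origin; when home its origin is 20 mm above the worktop, its upper face 28 mm. It carries the ring mark.
- mark (a point): Centre of the dark ring (18 mm inside, 22 mm outside diameter, a dot in the middle) burnt into the upper face of the top board, at x = -15 mm, y = -18 mm, z = 8 mm in that board's frame.
- stand: Wooden block 80 x 80 x 58 mm high, fixed to the worktop, with an upright 24 mm through hole in its middle in which the gauge stands. Origin: centre of its underside.
- gauge: Loose hand gauge, about 185 g, 143 mm tall, upright in the stand. Heights: thin plunger; 20 mm sleeve 22-52 mm; grey housing 34 (x) x 46 (y) mm at 52-92 mm, dial on -x; black square handle 22 x 22 mm, flat across x and y, 92-143 mm: grip it there. Origin: plunger tip when fully out (6 mm above the worktop in the stand); z up. Lift it straight up 40 mm or more to clear the stand.
- gauge_tip (a point): The round lower tip of the plunger (8 mm thick steel rod); it moves up the gauge as the plunger is pressed in.
- plunger (a joint): How far the plunger is pressed in: 0 = fully out, 0.016 m = bottomed out. Spring: about 0.8 N to start moving, then 0.4 N per mm, so half way in (8 mm) is about 4 N.
- sugar_shaker: Bystander: sugar shaker, 44 mm diameter, 90 mm high, on the left in front of the till. Origin: centre of its underside.
- grain_roll_a: Bystander: seeded bread roll 72 x 117 x 48 mm near the robot. Origin: centre of its underside.
- kaiser_b: Bystander: round bread roll 97 x 96 x 61 mm, behind the work, right of the till. Origin: centre of its underside.
- marker: Bystander: marker pen 17 x 135 x 16 mm near the front edge on the right. Origin: centre of its underside.
There are look-alikes about, which are no part of the job. There is more than one size of the gauge; the one meant has the size given above.

How it is judged:
By the outcome, as a careful person would: the job done as asked, in the order asked, and still so for the second after the job is handed in, while the arm keeps its last pose, push and grip.
It also fails if it takes over 61 s, if anything falls off the work surface, if the arm or the gripper's body presses on something with over 40 N, if the wrist force passes 120 N, or if a joint passes its speed limit or range.

## Working session

There is one attempt and no reset: what is moved stays moved. The work goes in short steps, Python scripts to look and compute and a tool call to move; the robot and the scene stay as the last step left them, time stands still between calls to the robot, and variables do not carry over. Pictures are saved under pics/ and viewed, at most 12 in all, crops included, and the job is handed in when it is done.

Besides the shell and the picture viewer there is one more tool, called after "Emit:" by a JSON object that holds its "fn" and its "kwargs", one argument or row to a line. arm_command: Moves the arm, as the interface text tells. Its arguments: {"type":"object","properties":{"steps":{"type":"array","items":{"type":"array","items":{"type":"number"}}},"force":{"type":"number"}},"required":["steps"]}

```bash
mkdir -p pics
cat > h.py <<'E'
import numpy as np, cv2
from cell import monitor, imaging, job, find_in, trace
def px(c,p):
    q=c['view']@np.array([*p,1.]); u=c['mtx']@q[:3]; return u[:2]/u[2]
def ray(c,uv,z):
    R=c['view'][:3,:3]; t=c['view'][:3,3]; o=-R.T@t
    d=R.T@np.linalg.inv(c['mtx'])@np.array([uv[0],uv[1],1.]); s=(z-o[2])/d[2]; return o+s*d
def save(c,n): cv2.imwrite('pics/'+n,c['img'][:,:,::-1])
E
python3 - <<'E'
from h import *
s=monitor.read_state(); print({k:np.round(v,3) for k,v in s.items()})
for n in('top','scene'):
    c=imaging.camera(n); save(c,n+'0.png')
    o=-c['view'][:3,:3].T@c['view'][:3,3]; print(n,o.round())
    for t in('tray','board_top','stand','gauge','mark'):
        print(t,[(round(d['p'],2),np.round(d['rect']).tolist(), ray(c,d['rect'][:2],28 if t!='gauge' else 149).round().tolist()) for d in find_in(c,t)][:4])
E
```

```text
{'clock': np.float64(0.0), 'joints': array([ 1.079,  0.3  ,  1.522, -0.   ,  1.321, -0.067]), 'qd': array([ 0.   , -0.001, -0.001, -0.   ,  0.   ,  0.   ]), 'effort': array([-3.0000e-03, -5.3180e+01, -3.5273e+01,  7.1000e-02,  2.4000e-02,
       -0.0000e+00]), 'eef_pos': array([226.572, 500.9  , 223.883]), 'eef_rot': array([-3.14 , -0.   ,  2.717]), 'wrist_force': array([-0.744,  0.346,  0.196]), 'moment': array([-0.016,  0.049, -0.031]), 'finger_force': np.float64(0.0), 'finger_gap': np.float64(93.635)}
top [ 327.    2. 1648.]
tray [(0.9, [288.0, 212.0, 60.0, 51.0], [523.0, 92.0, 28.0])]
board_top [(0.74, [288.0, 214.0, 36.0, 32.0], [517.0, 93.0, 28.0])]
stand [(0.88, [400.0, 224.0, 39.0, 34.0], [476.0, -261.0, 28.0])]
gauge [(0.6, [395.0, 259.0, 18.0, 19.0], [363.0, -222.0, 149.0]), (0.59, [401.0, 219.0, 20.0, 16.0], [478.0, -245.0, 149.0]), (0.48, [442.0, 217.0, 15.0, 8.0], [480.0, -364.0, 149.0])]
mark [(0.9, [285.0, 212.0, 36.0, 31.0], [524.0, 100.0, 28.0]), (0.6, [294.0, 133.0, 32.0, 29.0], [777.0, 67.0, 28.0])]
scene [-188. -840.  580.]
tray [(0.67, [298.0, 205.0, 74.0, 40.0], [497.0, 64.0, 28.0])]
board_top [(0.89, [297.0, 203.0, 51.0, 23.0], [500.0, 75.0, 28.0]), (0.48, [381.0, 228.0, 16.0, 45.0], [574.0, -184.0, 28.0])]
stand [(0.56, [379.0, 255.0, 42.0, 36.0], [474.0, -269.0, 28.0])]
gauge [(0.98, [334.0, 256.0, 20.0, 40.0], [264.0, -343.0, 149.0]), (0.79, [425.0, 265.0, 20.0, 47.0], [366.0, -467.0, 149.0]), (0.72, [297.0, 205.0, 77.0, 36.0], [344.0, -135.0, 149.0]), (0.57, [381.0, 227.0, 18.0, 45.0], [410.0, -324.0, 149.0])]
mark [(0.78, [297.0, 202.0, 41.0, 22.0], [505.0, 77.0, 28.0])]
```

View pics/top0.png

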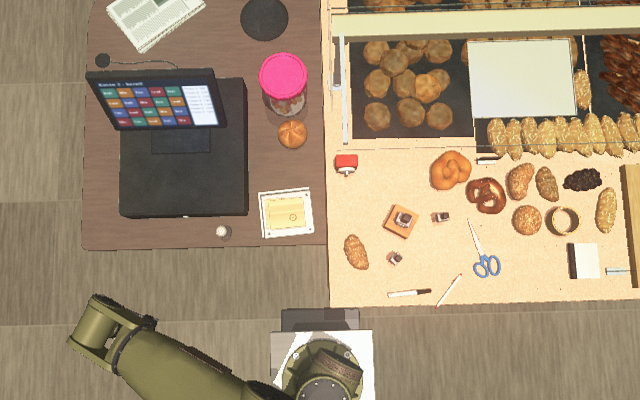

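View pics/scene0.png

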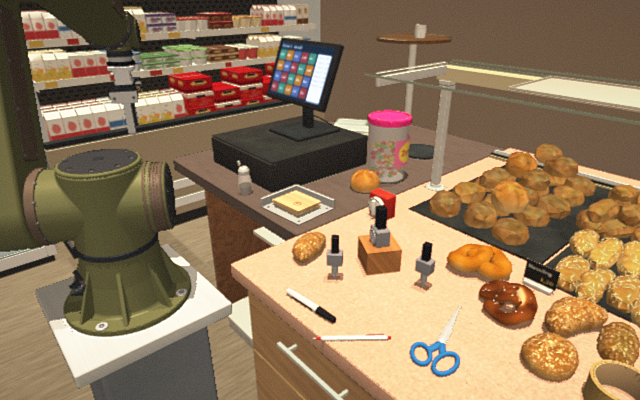

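Top view: tray at about (287,213) px, stand with gauge at (401,221), look-alike gauges at (395,259) and (441,217). I'll go above the tray for a close look.

Emit:
{"fn": "arm_command", "kwargs": {
  "steps": [
    [0.6, -389, -269, -60, -30],
    [0.6, -389, -269, -60, -30],
    [0.6, -389, -269, -60, -30],
    [0.6, -389, -269, -60, -30],
    [0.6, -389, -269, -60, -30],
    [0.6, -389, -269, -60, -30],
    [0.6, -389, -269, -60, -30],
    [0.6, -389, -269, -60, -30],
    [0.6, -389, -269, -60, -30],
    [0.6, -389, -269, -60, -30]
  ]
}}

```text
clock: 1.85
eef_pos: [469.9, 96.0, 284.3]
eef_rot: [3.141, -0.0, -3.043]
wrist_force: [0.2, -0.2, -0.7]
finger_gap: 56.6
finger_force: 0.0
```

Run:
```python
from h import *
s=monitor.read_state(); print(s['clock'],s['eef_pos'],s['eef_rot'],s['joints'].round(2) if hasattr(s['joints'],'round') else s['joints'])
c=imaging.camera('wrist'); save(c,'w1.png')
o=-c['view'][:3,:3].T@c['view'][:3,3]; print(o.round(), c['view'][2,:3].round(2))
for t,z in(('tray',4),('board_top',28)):
    for d in trace(c,t)[:1]:
        m=d['region'].astype(np.uint8); print(t,round(d['p'],2),np.round(d['rect']))
        k=max(cv2.findContours(m,0,2)[0],key=cv2.contourArea); b=cv2.boxPoints(cv2.minAreaRect(k)); print(b.round().tolist(),[ray(c,p,z)[:2].round(1).tolist() for p in b])
for d in find_in(c,'mark')[:2]: print('mark',d['p'],np.round(d['rect'],1),ray(c,d['rect'][:2],28))
```

```text
1.85 [469.94220237  96.03472335 284.25211559] [ 3.14138902e+00 -3.97258470e-04 -3.04311936e+00] [ 0.13  0.1   1.62  0.    1.42 -1.54]
[401.  91. 444.] [ 0.24  0.02 -0.97]
tray 0.74 [321. 214. 118. 109.]
[[261.0, 161.0], [381.0, 161.0], [381.0, 266.0], [261.0, 266.0]] [[457.1, 14.1], [440.6, 181.3], [598.4, 204.4], [616.4, 22.8]]
board_top 0.87 [319. 212.  80.  60.]
[[277.0, 180.0], [357.0, 180.0], [357.0, 243.0], [277.0, 243.0]] [[477.4, 41.1], [466.8, 148.0], [556.1, 159.4], [567.2, 47.1]]
mark 0.93 [317.  213.8  82.7  66.5] [519.05678336  99.10076219  28.        ]
```

View pics/w1.png

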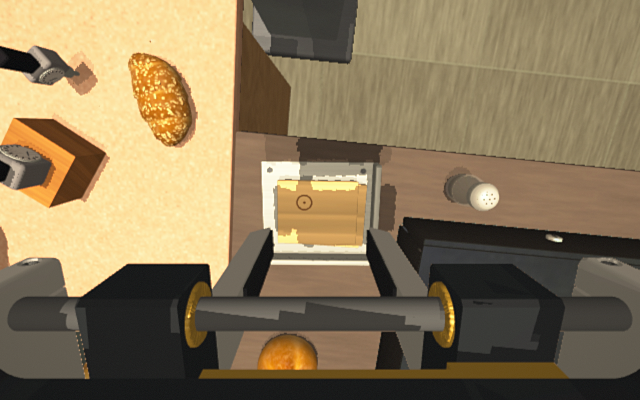

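Run:
```python
from h import *
c=imaging.camera('wrist')
cr=c['img'][145:285,240:420]; cv2.imwrite('pics/w1c.png',cv2.resize(cr,None,fx=4.2,fy=4.2,interpolation=cv2.INTER_CUBIC)[:,:,::-1])
t=imaging.camera('top')
def tri(a,ua,b,ub):
    P=[k['mtx']@k['view'][:3] for k in(a,b)]
    X=cv2.triangulatePoints(P[0],P[1],np.float64(ua).reshape(2,1),np.float64(ub).reshape(2,1)); return (X[:3]/X[3]).ravel().round()
print('till corner',tri(c,(400,218),t,(246,214)))
for z in(0,60,100): print(z,ray(c,(400,218),z),ray(t,(246,214),z))
for n,k in(('w',c),('t',t)):
  d=find_in(k,'sugar_shaker'); print(n,[(e['p'],np.round(e['rect'])) for e in d[:1]],ray(k,d[0]['rect'][:2],60 if d else 0) if d else 0)
```

```text
till corner [526. 230. -22.]
0 [521.15933827 222.99917117   0.        ] [523.21345884 227.67919849   0.        ]
60 [504.88535225 205.19729043  60.        ] [516.06479846 219.46124909  60.        ]
100 [494.03602823 193.32936994 100.        ] [511.29902488 213.98261616 100.        ]
w [(0.93, array([473., 194.,  55.,  41.]))] [464.81455649 291.09628078  60.        ]
t [(0.51, array([224., 232.,  16.,  14.]))] [462.79982052 287.4750157   60.        ]
```

View pics/w1c.png

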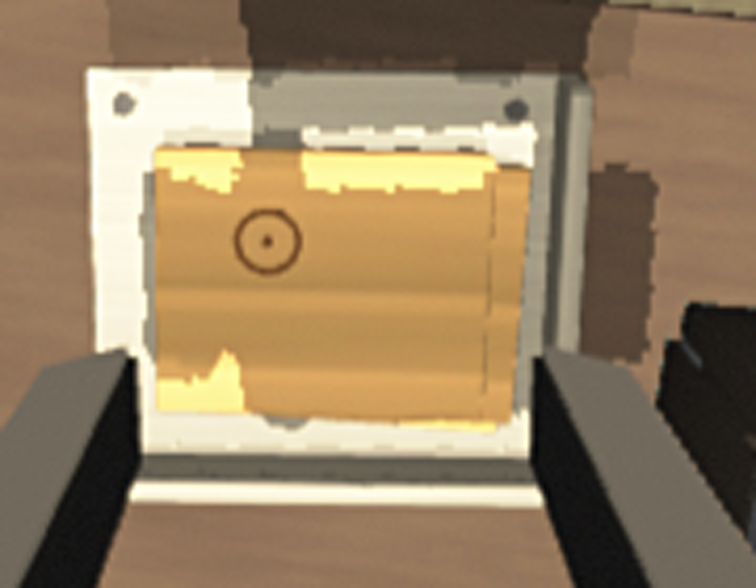

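Run:
```python
from h import *
c=imaging.camera('wrist')
f=lambda u,v,z: ray(c,(240+u/4.2,145+v/4.2),z)[:2].round(1).tolist()
print('A',f(88,68,4),'left',f(95,340,4),'topR',f(545,72,4))
print('far bottom',f(150,457,4),f(525,459,4),'far top inner',f(150,482,30),f(520,485,30))
print('ywall foot',f(555,78,4),f(545,345,4),'ywall top in',f(571,84,30),f(559,350,30),'out',f(591,84,30),f(580,350,30))
print('top board',f(155,148,28),f(493,153,28),f(484,418,28),f(157,410,28))
print('low/mid',f(530,170,16),f(513,425,16),'mark',f(267,241,28))
```

```text
A [457.8, 14.1] left [552.7, 21.8] topR [443.9, 165.9]
far bottom [594.7, 43.9] [582.1, 177.9] far top inner [592.4, 47.3] [581.0, 172.3]
ywall foot [445.6, 169.5] [538.8, 179.1] ywall top in [444.3, 170.2] [531.9, 178.7] out [443.7, 176.4] [531.2, 185.7]
top board [478.1, 41.0] [468.9, 148.8] [558.9, 157.4] [567.0, 47.7]
low/mid [475.3, 163.4] [565.0, 169.7] mark [505.0, 79.4]
```

Tray origin is about (540.5, 124.3) with yaw 0.098, and the tool is already aligned to it (tool x = −tray x, tool y = +tray y). I'll descend behind the near edge, then push +x with both fingers.

Emit:
{"fn": "arm_command", "kwargs": {
  "steps": [
    [0.6, 19, 6, 60, 0],
    [0.6, 19, 6, 120, 0],
    [0.6, 19, 6, 180, 0],
    [0.6, 19, 6, 230, 0],
    [0.6, 19, 6, 258, 0],
    [0.6, 19, 6, 258, 0],
    [0.6, 12, 6, 258, 0],
    [0.6, 6, 6, 258, 0],
    [0.6, 1, 6, 258, 0],
    [0.6, -3, 6, 258, 0],
    [0.6, -7, 6, 258, 0],
    [0.6, -11, 6, 258, 0],
    [0.6, -14, 6, 258, 0],
    [0.6, -16, 6, 258, 0],
    [0.6, -16, 6, 258, 0]
  ]
}}

```text
clock: 4.18
eef_pos: [485.7, 103.2, 26.4]
eef_rot: [-3.142, 0.0, -3.043]
wrist_force: [-0.3, 0.4, -0.5]
finger_gap: 56.5
finger_force: 0.0
```

Emit:
{"fn": "arm_command", "kwargs": {
  "steps": [
    [0.6, -1, 0, 0, 0],
    [0.6, -2, 0, 0, 0],
    [0.6, -3, 0, 0, 0],
    [0.6, -3, 0, 0, 0]
  ]
}}

```text
clock: 4.68
eef_pos: [487.2, 103.5, 26.1]
eef_rot: [3.141, -0.003, -3.043]
wrist_force: [-10.5, -0.3, 4.4]
finger_gap: 56.5
finger_force: 4.9
```

Run:
```python
from h import *
s=monitor.read_state(); print(s['eef_pos'],s['wrist_force'])
c=imaging.camera('scene'); cr=c['img'][165:245,240:360]; a=cv2.resize(cr,None,fx=6,fy=6,interpolation=cv2.INTER_CUBIC)
cv2.imwrite('pics/s2.png',a[:,:,::-1])
```

```text
[487.23963935 103.49351467  26.1002329 ] [-10.50045723  -0.3265945    4.39667184]
```

Emit:
{"fn": "arm_command", "kwargs": {
  "steps": [
    [0.4, 8, 0, 0, 0],
    [0.4, 8, 0, -60, 10],
    [0.4, -10, -50, -80, 20],
    [0.4, -50, -83, -80, 30],
    [0.4, -50, -83, -80, 40],
    [0.4, -50, -83, -80, 50],
    [0.4, -50, -83, -80, 60],
    [0.4, -50, -83, -80, 70],
    [0.4, -50, -83, -80, 80],
    [0.4, -50, -83, -80, 90],
    [0.4, -50, -83, -60, 90],
    [0.4, -50, -83, -15, 90],
    [0.4, -50, -83, 0, 90],
    [0.4, -50, -83, 0, 90],
    [0.4, -50, -75, 0, 90],
    [0.4, -50, -69, 0, 90],
    [0.4, -50, -64, 0, 90],
    [0.4, -50, -60, 0, 90],
    [0.4, -50, -56, 0, 90],
    [0.4, -50, -53, 0, 90]
  ]
}}

```text
clock: 7.22
eef_pos: [543.6, 55.9, 26.5]
eef_rot: [3.141, 0.0, 1.67]
wrist_force: [0.8, -1.4, 0.6]
finger_gap: 37.3
finger_force: 1.0
```

Emit:
{"fn": "arm_command", "kwargs": {
  "steps": [
    [0.4, 1, 0, 0, 0],
    [0.4, 2, 0, 0, 0],
    [0.4, 2, 0, 0, 0]
  ]
}}

```text
clock: 7.6
eef_pos: [543.4, 56.7, 26.5]
eef_rot: [-3.141, 0.001, 1.669]
wrist_force: [-0.6, -9.8, 3.2]
finger_gap: 37.8
finger_force: 4.6
```

Emit:
{"fn": "arm_command", "kwargs": {
  "steps": [
    [0.4, 1, 0, 0, 0],
    [0.4, 2, 0, 0, 0],
    [0.4, 3, 0, 0, 0],
    [0.4, 3, 0, 0, 0]
  ]
}}

```text
clock: 8.1
eef_pos: [543.1, 57.1, 26.5]
eef_rot: [-3.141, 0.005, 1.669]
wrist_force: [-1.7, -31.3, 3.7]
finger_gap: 37.6
finger_force: 15.5
```

Run:
```python
from h import *
s=monitor.read_state(); print(s['eef_pos'],s['wrist_force'])
c=imaging.camera('wrist'); save(c,'w3.png')
```

```text
[543.09926     57.09231563  26.53191981] [ -1.65008639 -31.32158458   3.65656208]
```

View pics/w3.png

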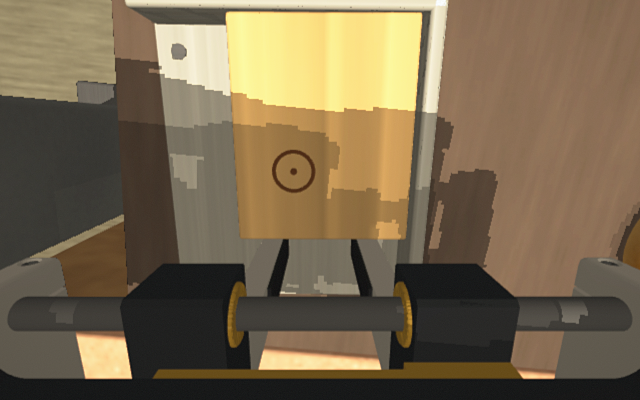

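Emit:
{"fn": "arm_command", "kwargs": {
  "steps": [
    [0.6, -10, 0, 0, 0],
    [0.6, -10, 0, -50, -10],
    [0.6, 20, -40, -80, -20],
    [0.6, 58, -72, -80, -30],
    [0.6, 58, -72, -80, -40],
    [0.6, 58, -72, -80, -50],
    [0.6, 58, -72, -80, -60],
    [0.6, 58, -72, -80, -70],
    [0.6, 58, -72, -80, -80],
    [0.6, 58, -72, -80, -90],
    [0.6, 58, -72, -50, -90],
    [0.6, 58, -72, -12, -90],
    [0.6, 58, -72, 0, -90],
    [0.6, 58, -70, 0, -90],
    [0.6, 58, -64, 0, -90],
    [0.6, 58, -59, 0, -90],
    [0.6, 58, -55, 0, -90],
    [0.6, 58, -52, 0, -90],
    [0.6, 58, -50, 0, -90],
    [0.6, 58, -49, 0, -90]
  ]
}}

```text
clock: 10.65
eef_pos: [486.5, 113.5, 25.9]
eef_rot: [3.142, -0.006, -3.043]
wrist_force: [-17.1, -0.3, 8.8]
finger_gap: 56.6
finger_force: 8.2
```

Emit:
{"fn": "arm_command", "kwargs": {
  "steps": [
    [0.6, -1, 0, 0, 0],
    [0.6, -2, 0, 0, 0],
    [0.6, -2, 0, 0, 0]
  ]
}}

```text
clock: 11.02
eef_pos: [486.7, 113.5, 25.4]
eef_rot: [3.142, -0.01, -3.044]
wrist_force: [-24.5, -1.3, 13.7]
finger_gap: 56.4
finger_force: 12.3
```

Emit:
{"fn": "arm_command", "kwargs": {
  "steps": [
    [0.4, 10, 0, 0, 0],
    [0.4, 10, 0, -50, 10],
    [0.4, -10, -50, -80, 20],
    [0.4, -47, -75, -80, 30],
    [0.4, -47, -75, -80, 40],
    [0.4, -47, -75, -80, 50],
    [0.4, -47, -75, -80, 60],
    [0.4, -47, -75, -80, 70],
    [0.4, -47, -75, -80, 80],
    [0.4, -47, -75, -80, 90],
    [0.4, -47, -75, -50, 90],
    [0.4, -47, -75, -12, 90],
    [0.4, -47, -75, 0, 90],
    [0.4, -47, -72, 0, 90],
    [0.4, -47, -67, 0, 90],
    [0.4, -47, -64, 0, 90],
    [0.4, -47, -62, 0, 90],
    [0.4, -47, -60, 0, 90],
    [0.4, -47, -59, 0, 90]
  ]
}}

```text
clock: 13.4
eef_pos: [543.7, 57.2, 27.2]
eef_rot: [3.141, 0.004, 1.669]
wrist_force: [-0.9, -26.9, 5.2]
finger_gap: 37.6
finger_force: 13.6
```

Emit:
{"fn": "arm_command", "kwargs": {
  "steps": [
    [0.4, 1, 0, 0, 0],
    [0.4, 1, 0, 0, 0]
  ]
}}

```text
clock: 13.65
eef_pos: [543.6, 57.2, 27.2]
eef_rot: [3.141, 0.005, 1.668]
wrist_force: [-0.8, -29.6, 5.1]
finger_gap: 37.5
finger_force: 14.9
```

Emit:
{"fn": "arm_command", "kwargs": {
  "steps": [
    [0.4, -10, 0, 0, 0],
    [0.4, -12, 0, -50, 0],
    [0.4, -20, 0, -110, 0],
    [0.4, -25, 0, -150, 0],
    [0.4, -25, 0, -150, 0],
    [0.4, -25, 0, -150, 0]
  ]
}}

```text
clock: 14.4
eef_pos: [545.1, 35.9, 175.6]
eef_rot: [-3.14, -0.0, 1.67]
wrist_force: [-0.4, 0.3, -0.4]
finger_gap: 37.8
finger_force: 0.0
```

Run:
```python
from h import *
c=imaging.camera('wrist'); np.savez('w4.npz',**{k:c[k] for k in('img','mtx','view')})
cv2.imwrite('pics/w4.png',cv2.resize(c['img'][0:290,110:510],None,fx=2,fy=2,interpolation=cv2.INTER_CUBIC)[:,:,::-1])
s=monitor.read_state(); print(s['eef_pos'])
```

```text
[544.94411459  35.96386394 175.11355102]
```

View pics/w4.png

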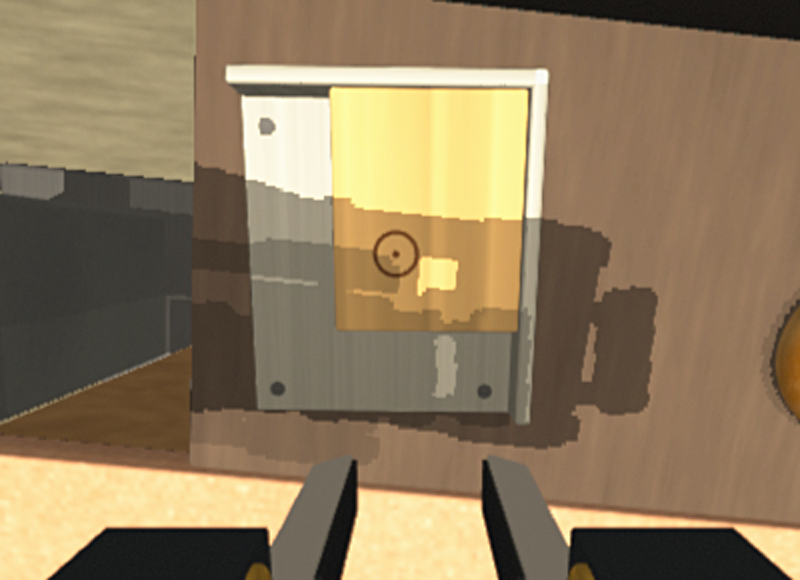

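The stack looks flush and seated in the corner, with the top board's edges parallel to both walls and the ring centre at about (308,127) in the full frame. I'll measure it and find the gauge.

Run:
```python
from h import *
d=np.load('w4.npz'); c={k:d[k] for k in d}
f=lambda u,v,z: ray(c,(110+u/2,v/2),z)[:2]
P=[f(331,88,28),f(528,89,28),f(517,331,28),f(337,331,28)]
print('corners',np.round(P,1).tolist(),'centre',np.mean(P,0).round(1)); m=f(396,254,28); print('mark',m.round(1))
print('sizes',[round(float(np.linalg.norm(P[i]-P[(i+1)%4])),1) for i in range(4)])
a=.098;R=np.array([[np.cos(a),-np.sin(a)],[np.sin(a),np.cos(a)]])
o=np.mean(P,0); print('mark from corners',(o+R@[-15,-18]).round(1))
print('base pts z4', f(258,410,4).round(1), 'expect', (o+R@[-92,-102]).round(1))
t=imaging.camera('top'); s=imaging.camera('scene')
def tri(a,ua,b,ub):
    P=[k['mtx']@k['view'][:3] for k in(a,b)]
    X=cv2.triangulatePoints(P[0],P[1],np.float64(ua).reshape(2,1),np.float64(ub).reshape(2,1)); return (X[:3]/X[3]).ravel().round()
for n,k in(('t',t),('s',s)):
    for nm in('gauge','stand'): print(n,nm,[(round(e['p'],2),np.round(e['rect'],1).tolist()) for e in find_in(k,nm)][:4])
print('stand at z58 top px(401,222)',ray(t,(401,222),58).round())
for z in(149,): print(ray(t,(401,216),z).round(), ray(s,(381,207),z).round())
```

```text
corners [[491.3, 172.5], [579.3, 180.8], [589.2, 72.4], [501.3, 63.7]] centre [540.3 122.3]
mark [526.8 103.1]
sizes [88.5, 108.8, 88.3, 109.2]
mark from corners [527.1 103. ]
base pts z4 [458.5  13.1] expect [458.7  11.8]
t gauge [(0.69, [393.9, 258.1, 15.9, 14.7]), (0.58, [400.9, 216.9, 19.9, 13.7]), (0.44, [442.9, 217.9, 12.3, 10.4]), (0.26, [290.9, 132.6, 28.9, 29.8])]
t stand [(0.95, [400.4, 222.7, 35.5, 34.6])]
s gauge [(0.98, [382.2, 227.4, 19.9, 46.9]), (0.62, [335.6, 256.6, 15.1, 42.9]), (0.6, [424.5, 264.2, 20.7, 39.4])]
s stand [(0.83, [378.0, 255.1, 47.2, 39.9])]
stand at z58 top px(401,222) [ 478. -258.   58.]
[ 487. -244.  149.] [ 476. -264.  149.]
```

Emit:
{"fn": "arm_command", "kwargs": {
  "steps": [
    [0.7, -30, -8, -60, 0],
    [0.7, -90, -26, -60, 0],
    [0.7, -150, -44, -60, 0],
    [0.7, -210, -62, -60, 0],
    [0.7, -270, -80, -60, 0],
    [0.7, -330, -98, -60, 0],
    [0.7, -345, -102, -60, 0],
    [0.7, -345, -102, -60, 0],
    [0.7, -345, -102, -60, 0]
  ]
}}

```text
clock: 15.88
eef_pos: [478.5, -316.2, 236.4]
eef_rot: [-3.142, -0.0, 1.671]
wrist_force: [-0.5, 0.5, -0.8]
finger_gap: 66.0
finger_force: 0.0
```

Run:
```python
from h import *
c=imaging.camera('wrist'); np.savez('w5.npz',**{k:c[k] for k in('img','mtx','view')}); save(c,'w5.png')
s=monitor.read_state(); print(s['eef_pos'],s['eef_rot'])
for t,z in (('gauge',149),('stand',58)): print(t,[(round(e['p'],2),np.round(e['rect'],1).tolist(),ray(c,e['rect'][:2],z).round()) for e in find_in(c,t)][:3])
```

```text
[ 478.59474684 -316.09853714  236.55478314] [ 3.14145954e+00 -1.05098447e-04  1.67135196e+00]
gauge [(0.96, [330.4, 139.2, 54.7, 61.3], array([ 481., -256.,  149.])), (0.82, [213.6, 103.4, 54.9, 43.6], array([ 390., -238.,  149.])), (0.57, [325.9, 253.4, 27.8, 49.2], array([ 487., -350.,  149.]))]
stand [(0.69, [329.6, 138.4, 104.8, 107.9], array([ 483., -259.,   58.]))]
```

View pics/w5.png

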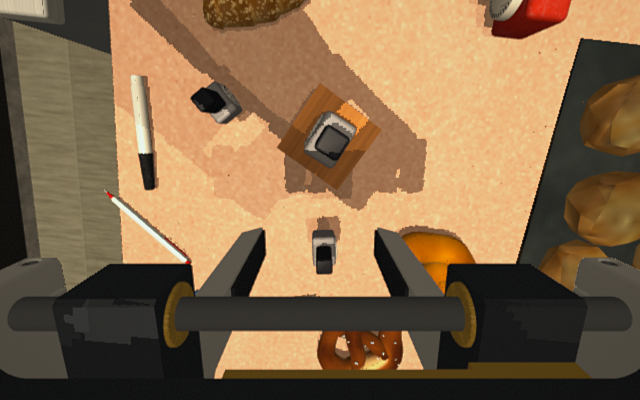

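Run:
```python
from h import *
d=np.load('w5.npz'); c={k:d[k] for k in d}
cv2.imwrite('pics/w5c.png',cv2.resize(c['img'][80:195,270:390],None,fx=5,fy=5,interpolation=cv2.INTER_CUBIC)[:,:,::-1])
P=np.array([ray(c,p,58)[:2] for p in((323,84),(381,127),(335,190),(278,146))]); print(P.round(1).tolist(),P.mean(0))
for i in range(4): e=P[(i+1)%4]-P[i]; print(np.linalg.norm(e).round(1),np.degrees(np.arctan2(e[1],e[0])).round(1))
```

```text
[[470.6, -205.4], [535.5, -241.6], [495.0, -313.4], [429.3, -272.0]] [ 482.6078373  -258.11120645]
74.3 -29.2
82.4 -119.4
77.6 147.8
78.4 58.2
```

View pics/w5c.png

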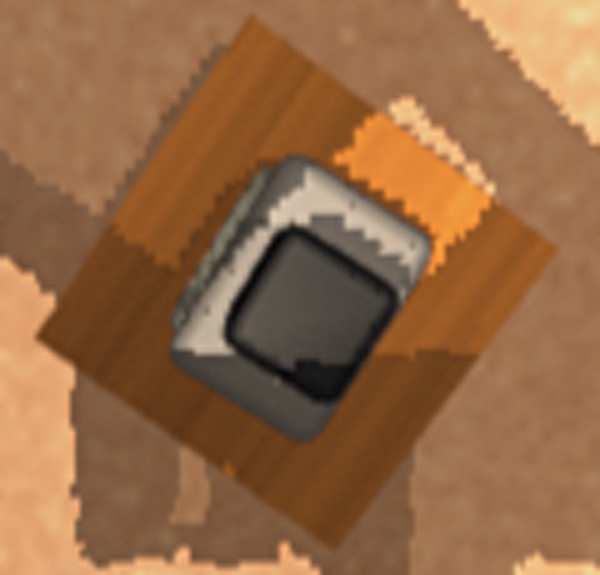

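Emit:
{"fn": "arm_command", "kwargs": {
  "steps": [
    [0.5, 30, 5, 0, 10],
    [0.5, 57, 10, 0, 20],
    [0.5, 57, 10, 0, 30],
    [0.5, 57, 10, 0, 34.3],
    [0.5, 57, 10, 40, 34.3],
    [0.5, 57, 10, 80, 34.3],
    [0.5, 57, 10, 105, 34.3],
    [0.5, 57, 10, 113, 34.3],
    [0.5, 57, 10, 113, 34.3],
    [0, 57, 10, 113, 34.3],
    [0, 57, 10, 113, 34.3],
    [0, 57, 10, 113, 34.3],
    [0, 57, 10, 113, 34.3],
    [0, 57, 10, 113, 34.3],
    [0, 57, 10, 113, 34.3],
    [0, 57, 10, 113, 34.3]
  ],
  "force": 35
}}

```text
clock: 18.02
eef_pos: [482.5, -260.0, 124.0]
eef_rot: [3.141, 0.0, 1.071]
wrist_force: [-0.9, 0.3, 6.8]
finger_gap: 21.9
finger_force: 34.6
```

Emit:
{"fn": "arm_command", "kwargs": {
  "steps": [
    [0, 0, 0, -10, 0],
    [0, 0, 0, -30, 0],
    [0, 0, 0, -60, 0],
    [0, 0, 0, -85, 0],
    [0, 20, -8, -90, 0],
    [0, 57, -23, -90, 0],
    [0, 104, -41, -90, 0],
    [0, 151, -60, -90, 0],
    [0, 198, -79, -90, 0],
    [0, 245, -97, -90, 0],
    [0, 285, -113, -90, 0],
    [0, 315, -125, -90, 0],
    [0, 333, -132, -90, 0],
    [0, 340, -135, -80, 0],
    [0, 340, -135, -60, 0],
    [0, 340, -135, -50, 0],
    [0, 340, -135, -50, 0],
    [0, 340, -135, -50, 0]
  ]
}}

```text
clock: 20.27
eef_pos: [527.1, 103.0, 174.0]
eef_rot: [3.141, -0.0, 1.07]
wrist_force: [0.1, 0.8, -1.8]
finger_gap: 22.4
finger_force: 34.6
```

Run:
```python
from h import *
c=imaging.camera('wrist'); np.savez('w6.npz',**{k:c[k] for k in('img','mtx','view')}); save(c,'w6.png')
s=monitor.read_state(); print(s['eef_pos'],s['eef_rot'],s['wrist_force'],s['finger_gap'])
p=s['eef_pos']
for dz in(118,96,66,25): print(118-dz, px(c,p-[0,0,dz]).round(1))
print('mark pred',px(c,(527,103,28)).round(1))
for t in ('gauge_tip','mark'): print(t,[(round(e['p'],2),np.round(e['rect'],1).tolist()) for e in find_in(c,t)][:2])
```

```text
[527.12987326 103.07751686 174.08697953] [ 3.14074164e+00 -5.76139283e-04  1.07060192e+00] [ 0.16381661 -0.08739863 -1.3019053 ] 21.817767618013256
0 [320.6 203.8]
22 [320.7 210.2]
52 [320.9 220.7]
93 [321.3 240.1]
mark pred [320.4 197.1]
gauge_tip []
mark [(0.84, [319.4, 161.1, 133.6, 123.9]), (0.45, [569.6, 94.1, 123.7, 114.4])]
```

View pics/w6.png

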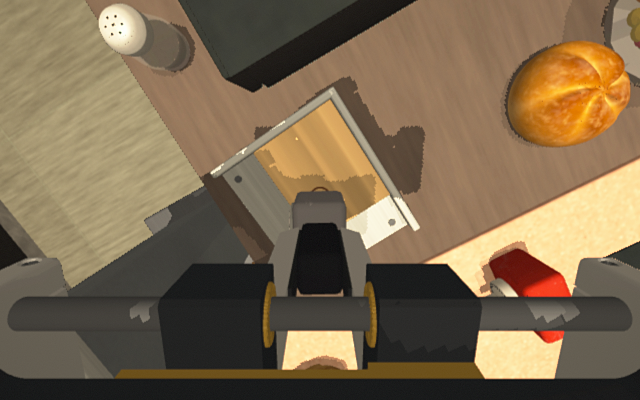

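Run:
```python
from h import *
d=np.load('w6.npz'); c={k:d[k] for k in d}
p=np.array([527.1,103.0,174.0]); tx=np.array([.479,.878,0]); ty=np.array([.878,-.479,0])
print('ring far edge',px(c,np.array([527,103,28])+11*tx).round(1))
for z in(92,52):
  for a in(23,-23): print('housing',z,a,px(c,p+[0,0,z-118]+a*tx).round(1), px(c,p+[0,0,z-118]+a*tx+17*ty).round(1), px(c,p+[0,0,z-118]+a*tx-17*ty).round(1))
print('handle top +-11',[px(c,p+[0,0,25]+a*tx).round(1) for a in(11,-11)])
cv2.imwrite('pics/w6c.png',cv2.resize(c['img'][175:300,270:370],None,fx=4.8,fy=4.8,interpolation=cv2.INTER_CUBIC)[:,:,::-1])
```

```text
ring far edge [320.4 186.3]
housing 92 23 [321.3 204.1] [349.2 204.1] [293.5 204.1]
housing 92 -23 [321.3 273.2] [347.6 273.1] [295.  273.2]
housing 52 23 [321.  190.8] [344.1 190.8] [297.8 190.8]
housing 52 -23 [320.9 249.3] [343.  249.3] [298.9 249.4]
handle top +-11 [array([322. , 256.3]), array([322., 299.])]
```

View pics/w6c.png

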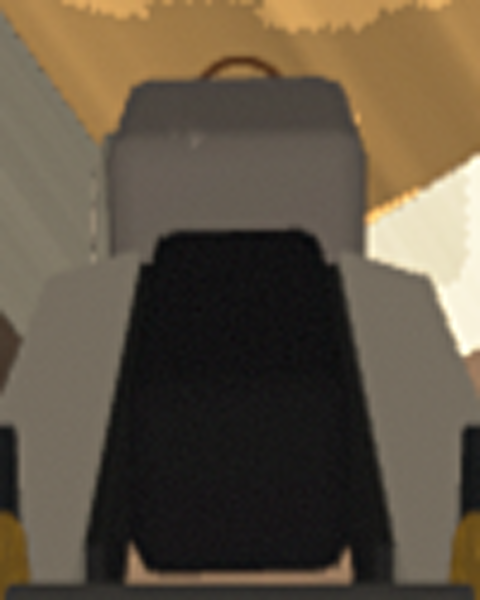

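Emit:
{"fn": "arm_command", "kwargs": {
  "steps": [
    [0, 0, 0, 10, 0],
    [0, 0, 0, 20, 0],
    [0, 0, 0, 26, 0],
    [0, 0, 0, 29, 0],
    [0, 0, 0, 31, 0],
    [0, 0, 0, 32, 0],
    [0, 0, 0, 32, 0],
    [0, 0, 0, 32, 0]
  ]
}}

```text
clock: 21.42
eef_pos: [526.9, 103.3, 141.6]
eef_rot: [3.141, -0.0, 1.071]
wrist_force: [-1.5, -0.3, 1.4]
finger_gap: 22.0
finger_force: 34.6
```

Run:
```python
from h import *
import time
f=[]
for i in range(6): c=imaging.camera('scene'); f.append(monitor.read_state()['wrist_force'][2])
print(np.round(f,1),np.mean(f),monitor.read_state()['eef_pos'])
```

```text
[ 0.9 -0.   1.   0.3  1.1  0.3] 0.6053146458687989 [526.88470538 103.28085283 141.51656382]
```

Emit:
{"fn": "arm_command", "kwargs": {
  "steps": [
    [0, 0, 0, 1.5, 0],
    [0, 0, 0, 3, 0],
    [0, 0, 0, 4, 0],
    [0, 0, 0, 4, 0],
    [0, 0, 0, 4, 0]
  ]
}}

```text
clock: 22.35
eef_pos: [526.9, 103.3, 137.5]
eef_rot: [3.142, -0.0, 1.071]
wrist_force: [-1.1, 0.3, 2.4]
finger_gap: 22.1
finger_force: 34.6
```

Run:
```python
from h import *
f=[]
for i in range(8): c=imaging.camera(['scene','wrist','top'][i%3]); f.append(monitor.read_state()['wrist_force'][2])
s=monitor.read_state(); print(np.round(f,1),np.mean(f),s['eef_pos'],s['eef_rot'],s['clock'])
c=imaging.camera('wrist')
save(c,'w7.png'); cv2.imwrite('pics/w7.png',c['img'][60:300,180:440,::-1])
```

```text
[2.9 2.7 2.7 2.4 2.8 2.9 1.9 2.4] 2.590872137518401 [526.8483698  103.28896527 137.47478467] [ 3.14156044e+00 -5.02287098e-05  1.07098208e+00] 22.75
```

View pics/w7.png

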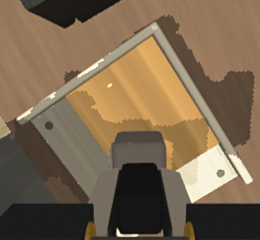

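The stack is still in the corner. The force is about 4.2 N net, so the plunger is about half way in. Handing in.

```bash
python3 -c "
from cell import job; print(job.sign_off())"
```

```text
the job is handed in; nothing more can be done
None
```

I tapped the three boards flush into the tray's corner, and the gauge is gripped upright with its tip in the ring. It presses with about 4 N (plunger roughly half way in), and I handed the job in at about 23 s; the tip is hidden from the cameras, so its place is worked out from the arm pose and the housing, to about 1 mm.

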